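# Lock the lens spindle with its slotted disc and bar

### The arm

A 7-joint arm with a two-finger parallel gripper is mounted at the origin on the work surface. World frame = base frame: x ahead of the robot, y to its left, z up, the work surface at z = 0. Lengths are in m, angles in rad, forces in N, time in s.
With the tool pointing down it reaches from about 0.425 to 0.95 m from the base axis. Payload 4.7 kg.
Tool frame: the origin (TCP) lies midway between the tips of the shut fingers; the grasp point (between the pads) lies 19 mm behind it; z points along the fingers, y is the direction in which the jaws open and shut (so a half turn about z gives the same grasp; the last joint's range is limited). The gripper opens to 85 mm and grips with 20 to 120 N. Pads are 22 mm wide; open, the fingers measure 114 mm over their backs; the gripper's body (76 mm by 85 mm) begins 54 mm behind the grasp point. The pads swing forward as they close: fully open they stand 13 mm farther back than shut.
Start: joints at [-1.159, 0.469, -0.049, 1.532, 0.024, 1.141, -0.082], TCP at [0.288, 0.611, 0.231] pointing down, gripper open.
Joint ranges: [-2.59, 2.59], [-0.33, 1.99], [-1.39, 1.29], [0.1, 2.45], [-1.04, 4.18], [0.21, 1.99], [-2.66, 2.66]. Speed limits (rad/s): [2.57, 2.57, 3.14, 3.14, 3.14, 3.14, 3.14].

### API

Orientations are given as a unit quaternion [x, y, z, w].
In Python, from station import * gives the robot as it stands.
- The arm moves only by the tool step_arm, never from a script. Its argument "rows" is a list of rows, each a list of 3 entries, a list of its own where there are three numbers: the shift along the tool's x, y, z in cm, then the turn about the tool's z in degrees, then the closure, from 0 (fully open) to 1 (shut). A call has 1 to 8 rows; each row shifts and turns the commanded pose from where the row before left it, along the tool's axes as they then stand; what a row does not reach is not made up. A row lasts 1/12 s, in which the tool goes at most 41.7 mm and 7.16 degrees, less where a joint would pass 70% of its speed; a pose out of reach is approached as far as the arm can. A call with a gripper value outside its range is refused whole. The fingers move at their own pace and stop on an object; "grip_force" is the grip in N (left out, the last holds). Time passes only in rows, so rows that do not move let the fingers close. It gives the time, the measured TCP pose, the force and the opening at its end, in the units of the state.
- get_state(): the state, without advancing time (a new reading comes with each control period).
- capture(name): name is "scene" or "top" or "wrist"; returns a dict with "frame" (400x640x3 uint8, red, green, blue), "range_z" (400x640 float32, m along the optical axis (not along the pixel's ray), 0 where there is no reading), "intrinsics" (3x3 intrinsics, pixels), "k1" (the pictures are not rectified: a ray, as slopes to the right and down, at radius r is drawn at 1 + k1 r^2 times it, then the intrinsics apply), "xyz" and "rotation" of the camera in the world. Camera axes: x right, y down, z forward; pixel columns grow to the right and rows downward; lengths in m; the calibration is good to about 2 mm. A picture is of the moment at which its call begins.
- close_job(): hands the job in, once; it reports no verdict.
The state is a dict: "clock": time; "joint_positions": joint angles; "qd": joint speeds; "effort": joint torques, N m; "tool_pos": TCP position; "orientation": TCP orientation; "wrist_force": force on the tool from outside, world axes, zero at the start; "moment": the same for the moment, N m; "finger_gap": finger opening in m.
Only numpy, scipy, OpenCV 4.12 (cv2) and the standard library are available. Lean on these libraries where they do the work, as an engineer would, in place of code of your own. Each camera call takes 0.05 s, during which the arm holds its last target.

### The job

Lock the lens spindle so that its chuck can be changed: push the slotted disc round until its slot faces the lock bar (the upright pegs are there to push on), then push the bar fully home into the slot. Only push: grip or lift nothing. Keep off the lens, and leave the loose things around the spindle where they are.

Things in the scene. Friction and masses are not known exactly. Their poses are not given: they have to be found in the camera images.
- spindle_unit: the spindle unit, fixed to the bench: dark base plate 240 x 410 x 20 mm with a dark bearing housing, the slotted disc, motor and lock bar guide on it. Origin: on the upright spindle axis, at bench height. Its +y axis points from the spindle axis along the lock bar to its push plate; z is up
- lock_disc (a joint): turn of the slotted disc about the spindle axis, rad, anticlockwise positive seen from above. At 0 and every full turn (2 pi = 6.283) the slot faces the lock bar; at value q it points along the unit's +y axis turned by q. No stops either way; needs about 0.12 N m (2 N at a peg), and stays where it is left
- slot_mouth (a point): middle of the slot, 86 mm from the spindle axis, level with the disc's upper face, 72 mm above the bench; turns with the disc. The disc is steel, 180 mm across and 12 mm thick; its one slot, open at the rim, is 24 mm wide and 30 mm deep. In the disc's middle stands a black chuck, 70 mm across, with the lens
- bar_line (a point): fixed point on the lock bar's centre line, 86 mm from the spindle axis, 72 mm above the bench: where slot_mouth lies when the slot is lined up
- peg1 (a point): centre of the top of turning peg 1: a dark steel peg, 12 mm in diameter, standing 30 mm up from the disc (its top 102 mm above the bench), 74 mm from the spindle axis, 60 degrees anticlockwise from the slot seen from above; turns with the disc
- peg2 (a point): centre of the top of turning peg 2: a dark steel peg, 12 mm in diameter, standing 30 mm up from the disc (its top 102 mm above the bench), 74 mm from the spindle axis, 180 degrees anticlockwise from the slot seen from above; turns with the disc
- peg3 (a point): centre of the top of turning peg 3: a dark steel peg, 12 mm in diameter, standing 30 mm up from the disc (its top 102 mm above the bench), 74 mm from the spindle axis, 300 degrees anticlockwise from the slot seen from above; turns with the disc
- lock_bar (a joint): travel of the lock bar towards the spindle axis, m: 0 drawn right back, 0.030 fully home, where it stops with its push plate against the guide block. It needs about 3 N and stays where it is left
- bar_nose (a point): tip of the lock bar's nose, 66 mm above the bench: 96 mm from the spindle axis with the bar at 0, 66 mm when home (24 mm inside the slot). The bar is flat steel, 20 mm wide and 12 mm high, tapering to 8 mm wide over its last 12 mm: it enters if the slot is within about 6 mm of true and then centres the disc, else it meets the rim
- push_plate (a point): on the outer face (away from the disc) of the upright push plate on the lock bar's outer end: a steel plate 40 mm wide, 8 mm thick, from 54 to 110 mm above the bench. The point is mid-width, 84 mm above the bench, 203 mm from the spindle axis with the bar at 0. Axes as the unit's: +y points away from the disc; push along -y
- guide_top (a point): centre of the top of the lock bar's guide block, 72 mm wide and 50 mm long (115 to 165 mm from the spindle axis), 85 mm above the bench; fixed to the unit
- motor_top (a point): centre of the top of the upright grey motor, 72 mm across, 108 mm above the bench, 163 mm from the spindle axis on the side away from the bar; fixed to the unit
- lens: clear lens in the chuck in the middle of the disc, 62 mm across, from 88 to 99 mm above the bench; its polished glass must not be touched. Origin: on the spindle axis, at bench height
- collar: spare black chuck collar, a ribbed ring, 64 mm across and 22 mm high, standing on the base plate beside the guide block; origin: centre of its underside; loose, to be left alone
- lens_cell: lens in a low aluminium cell, 58 mm across and 13 mm high, on the base plate on the other side of the guide block; origin: centre of its underside; loose, to be left alone
- spanner: flat steel open-ended spanner, 140 mm long and 8 mm thick, lying on the base plate beside the motor; origin: centre of its underside; loose, to be left alone
- blower: black rubber bulb blower standing on its foot, 62 mm across, 113 mm high with its nozzle; origin: centre of its underside; loose, to be left alone
- cleaner: closed amber bottle, 54 mm across and 130 mm high; origin: centre of its underside; loose, to be left alone
- lens_tray: white divided tray of lenses, 170 x 240 x 32 mm; origin: centre of its underside; loose, to be left alone
- ring_gauge: plain steel ring gauge, 52 mm across and 18 mm high; origin: centre of its underside; loose, to be left alone

How it is judged:
By the outcome, as a careful person would: the job done as asked, in the order asked, and still so for the second after the job is handed in, with the robot touching nothing.
It also fails if it takes over 54 s, if anything falls off the work surface, if the arm or the gripper's body presses on something with over 40 N, if the wrist force passes 120 N, or if a joint passes its speed limit or range.

## Working session

There is one attempt and no reset: what is moved stays moved. The work goes in short steps, Python scripts to look and compute and a tool call to move; the robot and the scene stay as the last step left them, time stands still between calls to the robot, and variables do not carry over. Pictures are saved under pics/ and viewed, and the job is handed in when it is done.

Besides the shell and the picture viewer there is one more tool, called after "Request:" as name([rows], argument=value, ...), one row to a line, values as JSON. step_arm: Moves the arm, as the interface text tells. Its arguments: {"type":"object","properties":{"rows":{"type":"array","items":{"type":"array"}},"grip_force":{"type":"number"}},"required":["rows"]}

```bash
ls; mkdir -p pics; cat > h.py <<'E'
from station import *
import numpy as np, cv2, pickle
def grab(n,tag):
    c=capture(n); pickle.dump(c,open(f'pics/{tag}.pkl','wb'))
    cv2.imwrite(f'pics/{tag}.png',c['frame'][:,:,::-1]); return c
def load(tag): return pickle.load(open(f'pics/{tag}.pkl','rb'))
def rays(c,px):
    px=np.atleast_2d(np.array(px,float)); K=c['intrinsics']; k1=c['k1']
    d=np.stack([(px[:,0]-K[0,2])/K[0,0],(px[:,1]-K[1,2])/K[1,1]],1)
    s=d.copy()
    for _ in range(20): s=d/(1+k1*(s**2).sum(1,keepdims=True))
    return np.c_[s,np.ones(len(s))]
def onplane(c,px,z):
    r=rays(c,px)@np.array(c['rotation']).T; o=np.array(c['xyz'])
    return o+r*((z-o[2])/r[:,2])[:,None]
def cloud(c):
    v,u=np.mgrid[0:400,0:640]; r=rays(c,np.c_[u.ravel(),v.ravel()])
    p=(r*c['range_z'].ravel()[:,None])@np.array(c['rotation']).T+np.array(c['xyz'])
    p[c['range_z'].ravel()==0]=np.nan
    return p.reshape(400,640,3)
E
python3 - <<'E'
from h import *
for n in ['scene','top']:
    c=grab(n,n+'0'); print(n,c['xyz'],np.round(c['rotation'],3).tolist(),c['intrinsics'].tolist(),c['k1'])
s=get_state(); print(s)
E
```

```text
pics
scene [ 1.11963023 -0.32692362  1.05578393] [0.784, 0.552, -0.158, -0.235] [[404.885246986487, 0.0, 316.51588860898516], [0.0, 404.885246986487, 203.97697865065757], [0.0, 0.0, 1.0]] 0.012085685864474649
top [ 0.28145719 -0.09321978  1.26028865] [-0.677, 0.727, -0.08, 0.079] [[409.6129299190749, 0.0, 320.9720172000067], [0.0, 409.6129299190749, 201.26366865140315], [0.0, 0.0, 1.0]] -0.09164726024222235
{'clock': 0.1, 'joint_positions': array([-1.15892504,  0.469338  , -0.04860096,  1.53357628,  0.02410461,
        1.14098644, -0.08230537]), 'qd': array([ 0.0013167 , -0.00129214,  0.00048143, -0.00344786,  0.00165835,
       -0.00082421, -0.00142593]), 'effort': array([ 2.58193531e-04, -5.11514461e+01, -4.72886825e-02, -2.38393039e+01,
        1.07326629e-02,  4.35083726e-03, -1.95842915e-06]), 'tool_pos': array([0.28774258, 0.6100205 , 0.23038097]), 'orientation': array([ 2.18590764e-01,  9.75816241e-01, -8.46474482e-04, -1.58328284e-04]), 'wrist_force': array([ 0.08965102,  1.30644505, -1.09304387]), 'moment': array([ 0.0228696 , -0.04365236, -0.01271984]), 'finger_gap': 0.08526303806957629}
```

```bash
python3 - <<'E'
s=open('h.py').read()
s=s.replace("def grab","from scipy.spatial.transform import Rotation as R\ndef RM(c): return R.from_quat(c['rotation']).as_matrix()\ndef grab").replace("np.array(c['rotation']).T","RM(c).T")
open('h.py','w').write(s)
E
python3 -c "
from h import *
for n in ['scene0','top0']:
    c=load(n); print(np.round(RM(c),2).tolist())
    cv2.imwrite(f'pics/{n}.png',c['frame'][:,:,::-1])"
```

```text
[[0.34, 0.79, -0.51], [0.94, -0.28, 0.19], [0.01, -0.54, -0.84]]
[[-0.07, -0.97, 0.22], [-1.0, 0.07, -0.01], [-0.01, -0.22, -0.97]]
```

View pics/scene0.png

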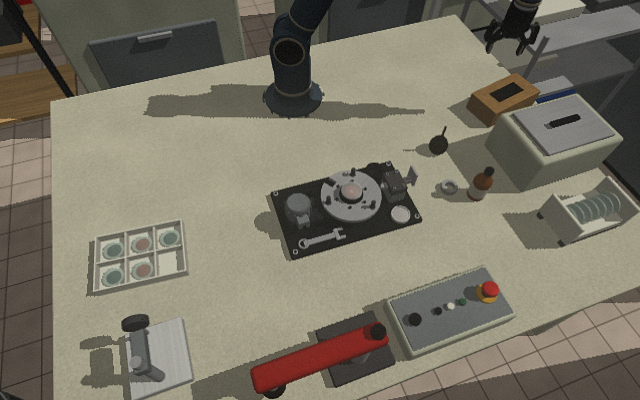

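View pics/top0.png

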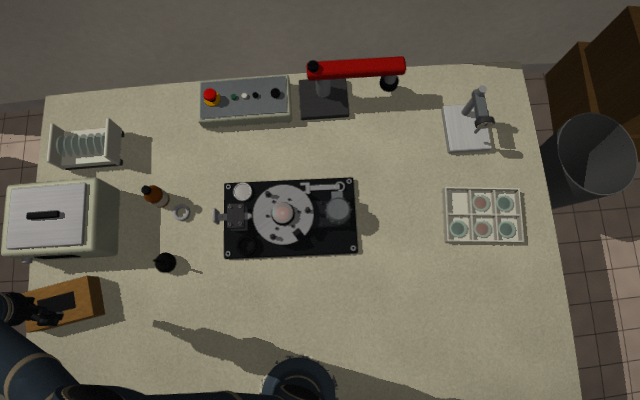

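The spindle unit is seen by both cameras. In top, the disc is near (283,214), the push plate near (218,215) and the motor near (339,208). I'll zoom in on both.

```bash
python3 - <<'E'
from h import *
c=load('top0'); f=c['frame'][165:270,205:370,::-1]; cv2.imwrite('pics/t0z.png',cv2.resize(f,None,fx=4.8,fy=4.8,interpolation=cv2.INTER_CUBIC))
c=load('scene0'); f=c['frame'][140:270,260:430,::-1]; cv2.imwrite('pics/s0z.png',cv2.resize(f,None,fx=4.5,fy=4.5,interpolation=cv2.INTER_CUBIC))
E
```

```text
(no output)
```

View pics/t0z.png

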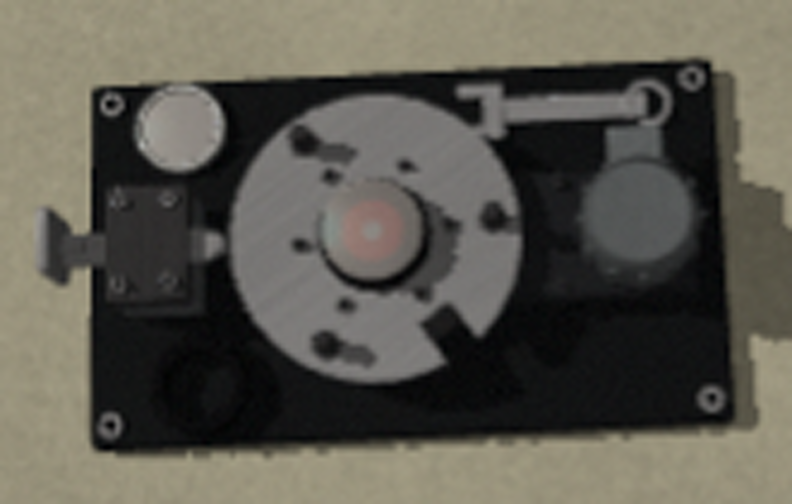

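View pics/s0z.png

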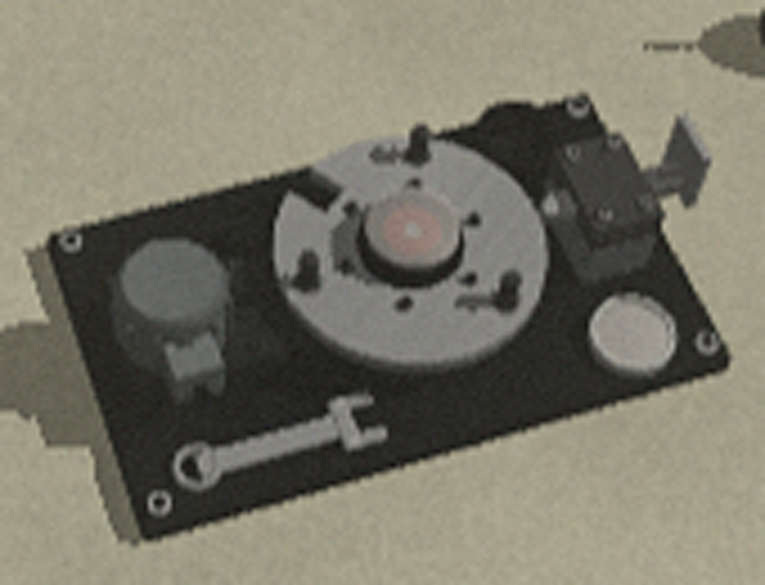

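```bash
python3 - <<'E'
from h import *
c=load('top0')
def z2p(p): return np.array(p)/4.8+[205-.4,165-.4]
corn=onplane(c,[z2p(p) for p in [(112,104),(692,77),(110,426),(712,398)]],0.02)
print('screws',np.round(corn,4)); print('ctr',corn.mean(0), [np.linalg.norm(corn[i]-corn[j]) for i,j in [(0,1),(2,3),(0,2),(1,3)]])
print('ydir',np.degrees([np.arctan2(*(corn[i]-corn[j])[1::-1]) for i,j in [(0,1),(2,3)]]))
# disc
for n in ['top0','scene0']:
    c=load(n); P=cloud(c); 
    pix=(283,214) if n=='top0' else (351,192)
    g=cv2.cvtColor(c['frame'],cv2.COLOR_RGB2GRAY)
    sat=c['frame'].max(2).astype(int)-c['frame'].min(2)
    z=P[...,2]; m=((abs(z-.072)<.006)&(g>75)).astype(np.uint8)
    k,lab,st,ce=cv2.connectedComponentsWithStats(m)
    i=1+np.argmax(st[1:,4]); print(n,st[i],ce[i])
    cnt=max(cv2.findContours((lab==i).astype(np.uint8),cv2.RETR_EXTERNAL,cv2.CHAIN_APPROX_NONE)[0],key=len)[:,0]
    X=onplane(c,cnt,0.072)[:,:2]
    print('z med',np.median(z[lab==i]))
    a=X.mean(0); keep=np.ones(len(X),bool)
    for _ in range(15):
        A=np.c_[2*X[keep],np.ones(keep.sum())]; s=np.linalg.lstsq(A,(X[keep]**2).sum(1),rcond=None)[0]
        r=np.sqrt(s[2]+s[0]**2+s[1]**2); e=np.hypot(*(X-s[:2]).T)-r; keep=abs(e)<max(.003,0.5*np.std(e[keep]))
    print('centre',s[:2],'r',r,keep.sum(),len(X))
    # pegs: dark above disc
    d=np.hypot(P[...,0]-s[0],P[...,1]-s[1])
    pm=((z>.085)&(z<.115)&(d>.055)&(d<.095)).astype(np.uint8)
    k,lab,st,ce=cv2.connectedComponentsWithStats(pm)
    for j in range(1,k):
        if st[j,4]>3:
            q=P[lab==j]; print('peg?',st[j,4],ce[j],np.round(np.median(q,0),4), 'ang',np.degrees(np.arctan2(np.median(q[:,1])-s[1],np.median(q[:,0])-s[0])),onplane(c,ce[j],.095))
E
```

```text
screws [[ 0.6353  0.1833  0.02  ]
 [ 0.626  -0.1978  0.02  ]
 [ 0.4241  0.189   0.02  ]
 [ 0.4155 -0.1925  0.02  ]]
ctr [ 0.52524404 -0.00449605  0.02      ] [np.float64(0.3811406766529), np.float64(0.38158091374529857), np.float64(0.21125925162180015), np.float64(0.21063051024734256)]
ydir [88.60281387 88.69710919]
top0 [ 253  185   60   60 1979] [281.40778171 213.65538151]
z med 0.07190506932840024
centre [0.52393367 0.01078127] r 0.08789581831302846 160 197
peg? 18 [267.5 193. ] [0.583  0.0497 0.0986] ang 33.3390175011983 [[0.58484434 0.04986892 0.095     ]]
peg? 17 [306.58823529 209.11764706] [ 0.5273 -0.0627  0.1008] ang -87.38382459695879 [[ 0.52835728 -0.06180817  0.095     ]]
peg? 19 [272.15789474 235.84210526] [0.4559 0.0412 0.1002] ang 155.9210426808303 [[0.45716109 0.04177661 0.095     ]]
scene0 [ 321  170   67   51 1807] [352.03375761 195.89319314]
z med 0.07159993215723737
centre [0.52555792 0.00772237] r 0.089222065689587 152 205
peg? 21 [352.76190476 169.38095238] [0.4596 0.0402 0.0961] ang 153.78867088322755 [[0.45896439 0.04011787 0.095     ]]
peg? 21 [328.28571429 197.71428571] [ 0.5319 -0.0657  0.0971] ang -85.03074884362977 [[ 0.53007505 -0.06532901  0.095     ]]
peg? 24 [372.83333333 202.41666667] [0.5886 0.0474 0.0975] ang 32.22091515995289 [[0.58715793 0.04830058 0.095     ]]
```

Request:
step_arm([
  [[-2,-1.5,0],0,1],
  [[-2,-1.5,0],0,1],
  [[-2,-1.5,0],0,1],
  [[-2,-1.5,0],0,1],
  [[-2,-1.5,0],0,1],
  [[-2,-1.5,0],0,1],
  [[-2,-1.5,0],0,1],
  [[-2,-1.5,0],0,1],
])

```text
clock: 0.77
tool_pos: [0.3817, 0.4323, 0.2309]
orientation: [0.219, 0.976, -0.0, -0.0]
wrist_force: [-0.1, 0.6, 0.8]
finger_gap: 0.0002
```

Request:
step_arm([
  [[-2,-1.5,0],0,1],
  [[-2,-1.5,0],0,1],
  [[-2,-1.5,0],0,1],
  [[-2,-1.5,0],0,1],
  [[-2,-1.5,0],0,1],
  [[-2,-1.5,0],0,1],
  [[-2,-1.5,0],0,1],
  [[-2,-1.5,0],0,1],
])

```text
clock: 1.43
tool_pos: [0.4751, 0.2556, 0.231]
orientation: [0.219, 0.976, -0.0, -0.0]
wrist_force: [0.3, 1.0, -0.7]
finger_gap: -0.0003
```

Request:
step_arm([
  [[-2,-1.5,0],0,1],
  [[-2,-1.5,0],0,1],
  [[-2,-1.5,0],0,1],
  [[-2,-1.5,0],0,1],
  [[-2,-1.5,0],0,1],
  [[-2,-1.5,0],0,1],
  [[0,0,0],0,1],
  [[0,0,0],0,1],
])

```text
clock: 2.1
tool_pos: [0.5454, 0.1226, 0.2309]
orientation: [0.22, 0.975, -0.0, -0.0]
wrist_force: [-0.7, 0.2, 0.0]
finger_gap: 0.0
```

```bash
python3 - <<'E'
from h import *
c=grab('wrist','w1'); print(c['xyz'],np.round(RM(c),2).tolist())
E
```

```text
[0.47346245 0.15840549 0.37332454] [[0.43, 0.86, 0.28], [0.9, -0.41, -0.13], [0.0, 0.31, -0.95]]
```

View pics/w1.png

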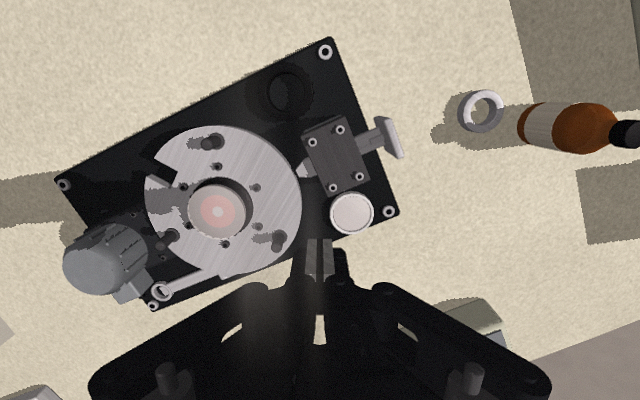

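The wrist picture shows the disc around (222,198), pegs near (213,142), (268,240) and (168,237), the slot at about (165,190), the guide around (335,155) and the push plate near (388,138). I'll refine the pose from it.

```bash
cat > m.py <<'E'
from h import *
import sys
def meas(c):
    P=cloud(c); z=P[...,2]; g=cv2.cvtColor(c['frame'],cv2.COLOR_RGB2GRAY)
    c0=np.array([.5247,.0093]); d=np.hypot(P[...,0]-c0[0],P[...,1]-c0[1])
    m=((abs(z-.072)<.006)&(g>75)&(d<.1)).astype(np.uint8)
    k,lab,st,ce=cv2.connectedComponentsWithStats(m); i=1+np.argmax(st[1:,4])
    cnt=max(cv2.findContours((lab==i).astype(np.uint8),cv2.RETR_EXTERNAL,cv2.CHAIN_APPROX_NONE)[0],key=len)[:,0]
    X=onplane(c,cnt,0.072)[:,:2]; s=c0; 
    keep=abs(np.hypot(*(X-s).T)-.09)<.006
    for _ in range(15):
        A=np.c_[2*X[keep],np.ones(keep.sum())]; q=np.linalg.lstsq(A,(X[keep]**2).sum(1),rcond=None)[0]; s=q[:2]
        r=np.sqrt(q[2]+s@s); e=np.hypot(*(X-s).T)-r; keep=abs(e)<.0025
    print('centre',s,'r',r,keep.sum(),len(X),'z',np.median(z[lab==i]))
    # slot: dark bearings at r 0.07..0.085 on z=.072 plane
    best=[]
    th=np.radians(np.arange(0,360,.5))
    for rr in [.066,.07,.074,.078,.082,.085]:
        W=np.c_[s[0]+rr*np.cos(th),s[1]+rr*np.sin(th),np.full(len(th),.072)]
        q=(W-c['xyz'])@RM(c); sl=q[:,:2]/q[:,2:]; sl=sl*(1+c['k1']*(sl**2).sum(1,keepdims=True))
        K=c['intrinsics']; uv=np.c_[sl[:,0]*K[0,0]+K[0,2],sl[:,1]*K[1,1]+K[1,2]].astype(np.float32)
        val=cv2.remap(g,uv[:,0],uv[:,1],cv2.INTER_LINEAR).ravel(); 
        b=val<70; b2=np.r_[b,b]; runs=[];j=0
        while j<len(th):
            if b2[j] and not b2[j-1]:
                e=j
                while b2[e] and e<2*len(th)-1: e+=1
                if e-j>8: runs.append((j*.5,e*.5,round(np.radians((e-j)*.5)*rr*1000)))
            j+=1
        print('  dark runs r',rr,runs)
    for j in range(1): pass
    pm=((z>.092)&(z<.112)&(abs(np.hypot(P[...,0]-s[0],P[...,1]-s[1])-.074)<.016)).astype(np.uint8)
    k,lab,st,ce=cv2.connectedComponentsWithStats(pm)
    for j in range(1,k):
        if st[j,4]>15:
            q=P[lab==j]; t=q[q[:,2]>np.percentile(q[:,2],60)-.002]; t=np.median(t,0)
            print('peg',st[j,4],ce[j].round(1),t.round(4),'r',round(np.hypot(*(t[:2]-s)),4),'ang',round(np.degrees(np.arctan2(t[1]-s[1],t[0]-s[0])),1))
    return s
if __name__=='__main__': meas(load(sys.argv[1]))
E
python3 m.py w1
python3 - <<'E'
from h import *
c=load('w1')
cr=onplane(c,[(325,52),(63,185),(389,211),(153,306)],.02); print(cr.round(4))
print(np.linalg.norm(cr[0]-cr[1]),np.linalg.norm(cr[2]-cr[3]),np.degrees([np.arctan2(*(cr[i]-cr[j])[1::-1]) for i,j in [(0,1),(2,3)]]),cr.mean(0))
P=cloud(c); z=P[...,2]
m=(z>.09)&(z<.115)&(P[...,1]>.18)&(P[...,1]<.26)&(abs(P[...,0]-.53)<.04)
q=P[m]; print('plate',q.min(0),q.max(0),np.median(q,0))
m=(abs(z-.085)<.004)&(P[...,1]>.11)&(P[...,1]<.2)&(abs(P[...,0]-.53)<.06); q=P[m]; print('guide',np.percentile(q,[2,50,98],axis=0))
E
```

```text
centre [0.52588282 0.01133387] r 0.08959860090750439 412 511 z 0.07169549370814496
  dark runs r 0.066 [(155.0, 166.0, 13), (204.5, 219.5, 17)]
  dark runs r 0.07 [(150.0, 159.0, 11), (163.0, 168.5, 7), (205.0, 219.0, 17), (271.0, 277.0, 7)]
  dark runs r 0.074 [(28.5, 37.5, 12), (149.5, 160.5, 14), (205.5, 219.0, 17), (267.5, 280.0, 16)]
  dark runs r 0.078 [(27.5, 35.5, 11), (151.0, 160.5, 13), (206.0, 218.5, 17), (268.5, 279.5, 15)]
  dark runs r 0.082 [(206.0, 218.5, 18), (270.0, 279.0, 13)]
  dark runs r 0.085 [(206.5, 218.5, 18), (271.0, 279.0, 12)]
peg 144 [207.3 144. ] [0.46   0.0445 0.1012] r 0.0738 ang 153.3
peg 137 [161.5 244.1] [ 0.5308 -0.0611  0.101 ] r 0.0726 ang -86.1
peg 120 [276.3 245.8] [0.5868 0.0527 0.101 ] r 0.0736 ang 34.2
[[ 0.4253  0.1886  0.02  ]
 [ 0.4163 -0.1952  0.02  ]
 [ 0.6375  0.1842  0.02  ]
 [ 0.6292 -0.2001  0.02  ]]
0.3838167374952581 0.38439257404844784 [88.64920709 88.75647237] [ 0.52704999 -0.005622    0.02      ]
plate [0.51095057 0.20362755 0.09006072] [0.55024779 0.21159002 0.11167183] [0.52884348 0.20604107 0.10916109]
guide [[0.49465323 0.1271154  0.08264027]
 [0.52753652 0.15118995 0.08417668]
 [0.56320837 0.17494831 0.08820561]]
```

Request:
step_arm([
  [[-1.4,-1.2,0],0,1],
  [[-1.4,-1.2,0],0,1],
  [[-1.4,-1.2,0],0,1],
  [[0,0,2],4.5,1],
  [[0,0,2],5,1],
  [[0,0,2],0,1],
  [[0,0,2],0,1],
  [[0,0,1],0,1],
])

```text
clock: 2.82
tool_pos: [0.5657, 0.0756, 0.1388]
orientation: [0.297, 0.955, -0.001, -0.002]
wrist_force: [0.0, 0.4, 0.3]
finger_gap: -0.0001
```

Request:
step_arm([
  [[0,0,1.5],0,1],
  [[0,0,1.5],0,1],
  [[0,0,1.4],0,1],
  [[0,0,1],0,1],
  [[0,0,0.3],0,1],
  [[0,0,0],0,1],
])

```text
clock: 3.32
tool_pos: [0.5672, 0.0745, 0.0838]
orientation: [0.298, 0.955, -0.0, -0.001]
wrist_force: [-0.2, 0.3, 0.2]
finger_gap: 0.0
```

```bash
python3 - <<'E'
from h import *
s=get_state(); print(s['tool_pos'],s['orientation'],s['wrist_force'],s['joint_positions'])
c=grab('wrist','w2')
E
```

```text
[0.56724756 0.0744659  0.08375697] [ 2.98207706e-01  9.54500759e-01 -1.64713738e-04 -6.62089217e-04] [-0.18380448  0.32743686  0.15034397] [-0.35095229  0.4769349   0.19177741  1.92658295 -0.12904634  0.75107503
  0.87971833]
```

View pics/w2.png

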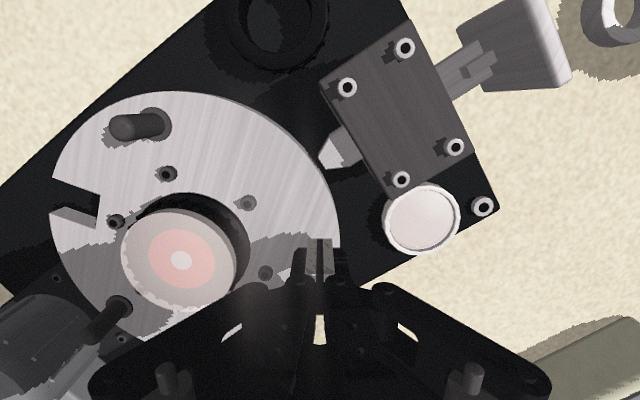

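Request:
step_arm([
  [[0,-0.2,0],-1.6,1],
  [[-0.39,-0.01,0],3,1],
  [[-0.39,-0.01,0],3,1],
  [[-0.39,-0.01,0],3,1],
  [[-0.39,-0.01,0],3,1],
  [[-0.39,-0.01,0],3,1],
  [[-0.39,-0.01,0],3,1],
  [[-0.39,-0.01,0],3,1],
])

```text
clock: 4.03
tool_pos: [0.5866, 0.0547, 0.0856]
orientation: [0.456, 0.89, 0.001, -0.0]
wrist_force: [-2.5, 1.7, 1.9]
finger_gap: 0.0002
```

```bash
cat > st.py <<'E'
from h import *
s=get_state(); p=s['tool_pos']; q=s['orientation']; c=np.array([.5257,.0108])
d=p[:2]-c; print('clock',s['clock'],'pos',p.round(4),'r',np.hypot(*d).round(4),'psi',np.degrees(np.arctan2(d[1],d[0])).round(1),'xdir',np.degrees(2*np.arctan2(q[1],q[0])).round(1),'F',s['wrist_force'].round(1),'j7',s['joint_positions'][6].round(2))
E
python3 st.py; python3 -c "
from h import *
grab('top','t3');c=grab('scene','s3'); f=c['frame'][140:270,260:430,::-1]; cv2.imwrite('pics/s3z.png',cv2.resize(f,None,fx=4.5,fy=4.5,interpolation=cv2.INTER_CUBIC))"
```

```text
clock 4.0333 pos [0.5866 0.0547 0.0856] r 0.0751 psi 35.8 xdir 125.7 F [-2.5  1.7  1.9] j7 0.64
```

View pics/s3z.png

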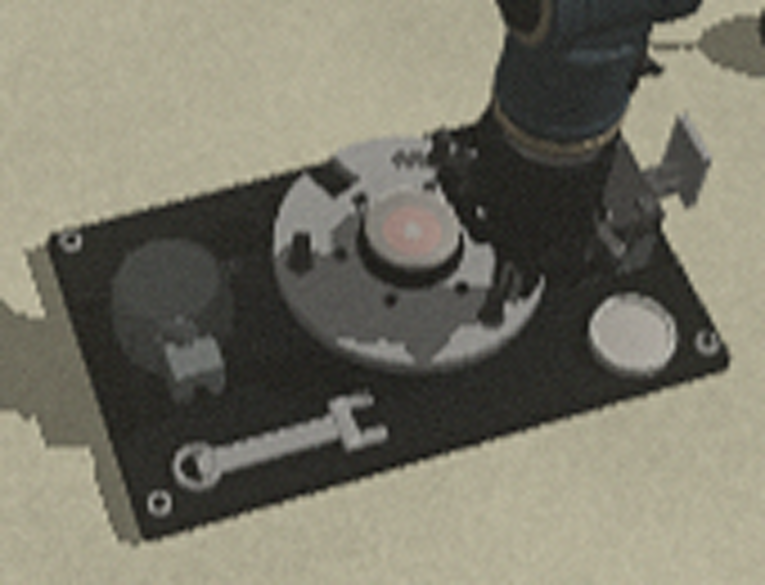

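Request:
step_arm([
  [[-0.52,-0.02,0],4,1],
  [[-0.52,-0.02,0],4,1],
  [[-0.52,-0.02,0],4,1],
  [[-0.52,-0.02,0],4,1],
  [[-0.52,-0.02,0],4,1],
  [[-0.52,-0.02,0],4,1],
  [[-0.52,-0.02,0],4,1],
  [[-0.52,-0.02,0],4,1],
])

```text
clock: 4.8
tool_pos: [0.6011, 0.0162, 0.0853]
orientation: [0.683, 0.73, 0.002, 0.0]
wrist_force: [1.1, 1.7, 0.4]
finger_gap: 0.0
```

```bash
python3 st.py
```

```text
clock 4.8 pos [0.6011 0.0162 0.0853] r 0.0756 psi 4.1 xdir 93.8 F [1.1 1.7 0.4] j7 0.24
```

Request:
step_arm([
  [[-0.52,-0.03,0],4,1],
  [[-0.52,-0.03,0],4,1],
  [[-0.52,-0.03,0],4,1],
  [[-0.52,-0.03,0],4,1],
  [[-0.52,-0.03,0],4,1],
  [[-0.52,-0.03,0],4,1],
  [[-0.52,-0.03,0],4,1],
  [[-0.52,-0.03,0],4,1],
])

```text
clock: 5.47
tool_pos: [0.5923, -0.0244, 0.0854]
orientation: [0.858, 0.513, 0.002, 0.001]
wrist_force: [2.5, 1.2, -0.1]
finger_gap: -0.0003
```

```bash
python3 st.py
```

```text
clock 5.4667 pos [ 0.5923 -0.0244  0.0854] r 0.0753 psi -27.9 xdir 61.8 F [ 2.5  1.2 -0.1] j7 -0.15
```

Request:
step_arm([
  [[-0.52,-0.03,0],4,1],
  [[-0.52,-0.03,0],4,1],
  [[-0.52,-0.03,0],4,1],
  [[-0.52,-0.03,0],4,1],
  [[-0.52,-0.03,0],4,1],
  [[-0.52,-0.03,0],4,1],
  [[-0.39,-0.02,0],3,1],
  [[-0.26,-0.01,0],2,1],
])

```text
clock: 6.13
tool_pos: [0.5658, -0.0522, 0.0853]
orientation: [0.959, 0.282, 0.002, 0.0]
wrist_force: [1.4, -0.3, 0.0]
finger_gap: -0.0
```

```bash
python3 st.py; python3 -c "
from h import *
c=grab('wrist','w4');c=grab('top','t4'); f=c['frame'][165:270,205:370,::-1]; cv2.imwrite('pics/t4z.png',cv2.resize(f,None,fx=4.8,fy=4.8,interpolation=cv2.INTER_CUBIC))"; python3 m.py w4
```

```text
clock 6.1333 pos [ 0.5658 -0.0522  0.0853] r 0.0747 psi -57.5 xdir 32.8 F [ 1.4 -0.3  0. ] j7 -0.51
centre [0.52641035 0.01039655] r 0.08956135427437092 529 1309 z 0.07175980301875035
  dark runs r 0.066 [(47.5, 54.5, 8), (101.0, 114.5, 16), (168.5, 173.0, 5), (191.5, 226.0, 40), (231.0, 290.0, 68)]
  dark runs r 0.07 [(46.0, 59.0, 16), (101.5, 114.5, 16), (189.0, 220.0, 38), (227.0, 284.0, 70)]
  dark runs r 0.074 [(46.5, 67.5, 27), (102.0, 114.5, 16), (166.0, 177.5, 15), (187.5, 217.0, 38), (221.5, 283.5, 80), (287.5, 305.5, 23)]
  dark runs r 0.078 [(48.0, 65.5, 24), (102.5, 114.0, 16), (166.0, 177.0, 15), (185.5, 215.5, 41), (217.0, 289.5, 99)]
  dark runs r 0.082 [(56.0, 63.5, 11), (103.0, 115.5, 18), (166.5, 175.0, 12), (184.0, 285.5, 145)]
  dark runs r 0.085 [(103.0, 116.5, 20), (166.5, 175.0, 13), (182.5, 288.0, 157), (291.0, 301.0, 15)]
peg 795 [112.2 130.7] [0.5741 0.0664 0.1013] r 0.0736 ang 49.6
peg 1051 [319.6 254.5] [ 0.5763 -0.0453  0.1077] r 0.0747 ang -48.2
peg 479 [116.8 341.4] [0.4554 0.0222 0.1009] r 0.072 ang 170.5
```

View pics/w4.png

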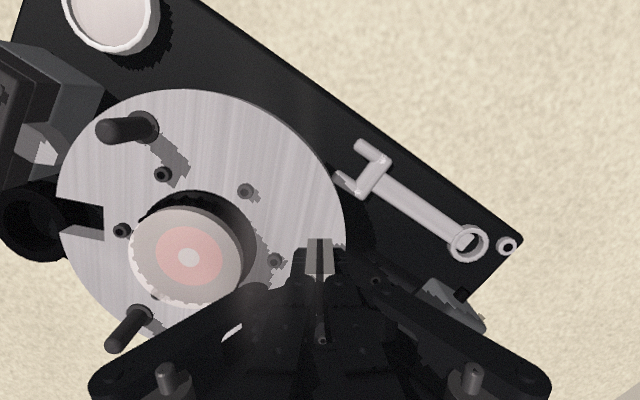

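View pics/t4z.png

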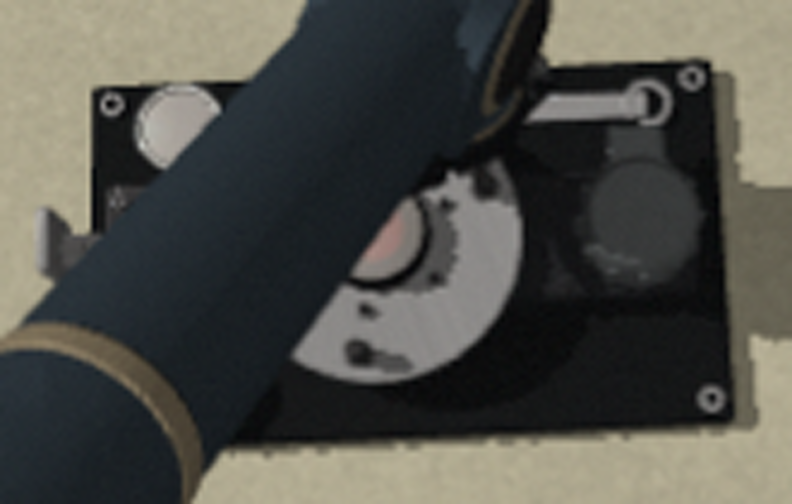

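Request:
step_arm([
  [[-0.39,-0.01,0],3,1],
  [[-0.39,-0.01,0],3,1],
  [[-0.39,-0.01,0],3,1],
  [[-0.39,-0.01,0],3,1],
  [[-0.26,-0.01,0],2,1],
  [[-0.26,-0.01,0],2,1],
  [[-0.26,0,0],2,1],
  [[0,0,0],0,1],
])

```text
clock: 6.9
tool_pos: [0.5436, -0.0614, 0.0847]
orientation: [0.992, 0.13, 0.001, -0.0]
wrist_force: [1.2, 0.2, -0.1]
finger_gap: -0.0
```

```bash
python3 st.py; python3 -c "
from h import *
c=grab('wrist','w5')"; python3 m.py w5
```

```text
clock 6.9 pos [ 0.5436 -0.0614  0.0847] r 0.0744 psi -76.0 xdir 14.9 F [ 1.2  0.2 -0.1] j7 -0.74
centre [0.52633213 0.01025593] r 0.08959266685184747 550 1339 z 0.07179499823044794
  dark runs r 0.066 [(28.5, 34.0, 6), (82.0, 96.0, 16), (174.5, 208.5, 39), (212.5, 268.5, 65)]
  dark runs r 0.07 [(25.5, 40.0, 18), (82.5, 95.5, 16), (171.5, 202.5, 38), (210.0, 265.5, 68)]
  dark runs r 0.074 [(26.5, 49.0, 29), (83.0, 95.5, 16), (147.5, 158.5, 14), (170.0, 199.5, 38), (203.5, 264.0, 78), (268.0, 286.5, 24)]
  dark runs r 0.078 [(29.5, 45.0, 21), (147.5, 158.0, 14), (168.0, 197.5, 40), (199.0, 270.0, 97)]
  dark runs r 0.082 [(37.5, 44.0, 9), (147.5, 156.5, 13), (166.5, 267.5, 145)]
  dark runs r 0.085 [(148.0, 156.0, 12), (165.5, 269.5, 154), (271.0, 282.5, 17)]
peg 796 [114.7 127.6] [0.5895 0.048  0.1013] r 0.0735 ang 30.8
peg 1068 [319.4 255.1] [ 0.5543 -0.0572  0.1076] r 0.073 ang -67.5
peg 474 [115.5 339.2] [0.4633 0.0443 0.1009] r 0.0717 ang 151.6
```

Request:
step_arm([
  [[-0.13,0,0],1,1],
  [[-0.12,0,0],1,1],
  [[0,0,0],0,1],
  [[0,0,0],0,1],
])

```text
clock: 7.28
tool_pos: [0.5409, -0.062, 0.0844]
orientation: [0.994, 0.112, 0.0, -0.0]
wrist_force: [1.6, 0.2, 1.6]
finger_gap: -0.0002
```

```bash
python3 st.py; python3 -c "
from h import *
c=grab('wrist','w6')"; python3 m.py w6 | grep -v runs
```

```text
clock 7.2833 pos [ 0.5409 -0.062   0.0844] r 0.0743 psi -78.2 xdir 12.9 F [1.6 0.2 1.6] j7 -0.76
centre [0.52629545 0.01018012] r 0.08961091588331205 537 1267 z 0.07181256929221144
peg 820 [114.6 127.1] [0.5909 0.0453 0.1012] r 0.0735 ang 28.5
peg 1074 [319.4 255.4] [ 0.5516 -0.0587  0.1075] r 0.0733 ang -69.8
peg 487 [115.2 339.1] [0.4646 0.0467 0.1009] r 0.0717 ang 149.4
```

View pics/w6.png

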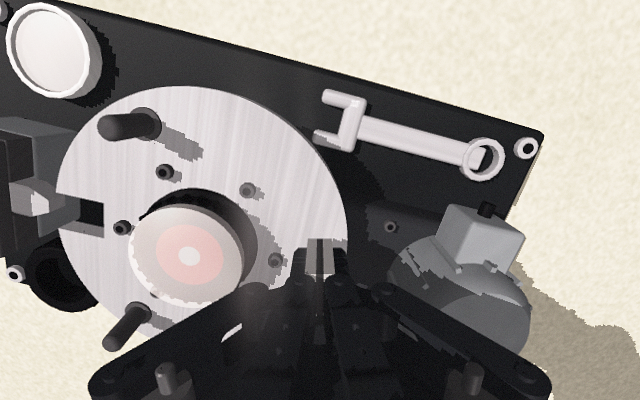

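Request:
step_arm([
  [[0.8,0,0],0,1],
  [[1,0,0],0,1],
  [[0,0,-2],0,1],
  [[0,0,-3],0,1],
  [[0,0,-3],-6,1],
  [[0,0,-2],-7,1],
  [[0,0,0],-7,1],
  [[0,0,0],-7,1],
])

```text
clock: 8.0
tool_pos: [0.5599, -0.058, 0.1858]
orientation: [0.939, 0.344, 0.001, 0.0]
wrist_force: [1.2, 0.2, -0.4]
finger_gap: 0.0002
```

Request:
step_arm([
  [[0,0,0],-7,1],
  [[0,0,0],-7,1],
  [[0,0,0],-7,1],
  [[0,0,0],-7,1],
  [[0,0,0],-7,1],
  [[0,0,0],-7,1],
  [[0,0,0],-7,1],
  [[0,0,0],0,1],
])

```text
clock: 8.67
tool_pos: [0.5588, -0.0581, 0.1842]
orientation: [0.713, 0.701, -0.0, -0.0]
wrist_force: [-0.3, 0.3, -0.9]
finger_gap: 0.0001
```

```bash
python3 st.py; python3 -c "
from h import *
c=grab('wrist','w7')"; python3 m.py w7
```

```text
clock 8.6667 pos [ 0.5588 -0.0581  0.1842] r 0.0764 psi -64.3 xdir 89.0 F [-0.3  0.3 -0.9] j7 0.25
centre [0.526076  0.0107201] r 0.08932150312351024 555 771 z 0.07174092007501653
  dark runs r 0.066 [(25.5, 32.0, 7), (79.5, 99.5, 23), (147.5, 152.5, 6)]
  dark runs r 0.07 [(23.0, 35.5, 15), (80.0, 99.0, 23), (143.5, 156.5, 16), (264.0, 275.5, 14)]
  dark runs r 0.074 [(23.0, 36.0, 17), (80.5, 98.5, 23), (143.5, 157.5, 18), (263.0, 276.0, 17)]
  dark runs r 0.078 [(24.0, 35.5, 16), (81.0, 98.0, 23), (144.0, 156.0, 16), (263.5, 275.0, 16)]
  dark runs r 0.082 [(27.0, 33.5, 9), (81.5, 98.0, 24), (147.0, 156.0, 13), (263.0, 273.0, 14)]
  dark runs r 0.085 [(81.5, 97.5, 24), (147.5, 156.5, 13), (263.0, 271.5, 13)]
peg 214 [357.3  71.2] [0.5901 0.0467 0.1014] r 0.0735 ang 29.3
peg 273 [188.8  73.5] [0.4634 0.048  0.1012] r 0.0729 ang 149.3
peg 173 [280.1 209.1] [ 0.5259 -0.0621  0.1011] r 0.0728 ang -90.2
```

View pics/w7.png

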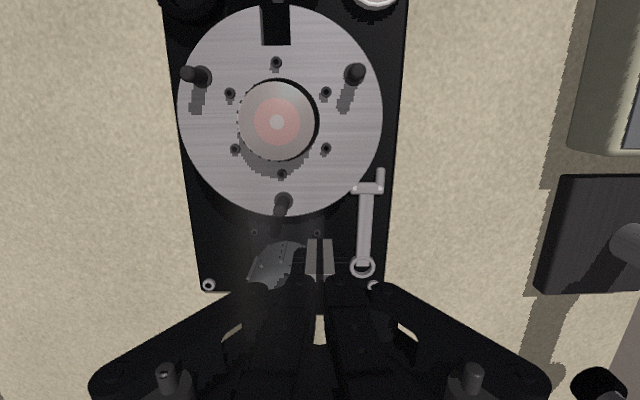

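Request:
step_arm([
  [[2.6,-0.27,0],0,1],
  [[2.6,-0.27,0],0,1],
  [[2.6,-0.27,0],0,1],
  [[2.6,-0.27,0],0,1],
  [[2.6,-0.27,0],0,1],
  [[2.6,-0.27,0],0,1],
  [[2.6,-0.27,0],0,1],
  [[2.6,-0.27,0],0,1],
])

```text
clock: 9.38
tool_pos: [0.5409, 0.1517, 0.1842]
orientation: [0.715, 0.699, -0.0, -0.0]
wrist_force: [-0.9, 1.6, -0.4]
finger_gap: -0.0
```

Request:
step_arm([
  [[2.6,-0.27,0],0,1],
  [[2.6,-0.27,0],0,1],
  [[2.6,-0.27,0],0,1],
  [[2.6,-0.27,0],0,1],
  [[0,0,0],0,1],
  [[0,0,0],0,1],
])

```text
clock: 9.88
tool_pos: [0.5318, 0.2565, 0.1837]
orientation: [0.714, 0.7, -0.0, -0.0]
wrist_force: [0.5, -0.7, -0.1]
finger_gap: 0.0
```

```bash
python3 st.py; python3 - <<'E'
from h import *
c=grab('wrist','w8'); P=cloud(c); z=P[...,2]
m=(z>.09)&(z<.115)&(P[...,1]>.18)&(P[...,1]<.26)&(abs(P[...,0]-.53)<.04)
q=P[m]; print('plate',len(q),np.percentile(q,[2,50,98],axis=0))
E
```

```text
clock 9.8833 pos [0.5318 0.2565 0.1837] r 0.2458 psi 88.6 xdir 88.9 F [ 0.5 -0.7 -0.1] j7 -0.32
plate 8 [[0.51404855 0.21187673 0.09014333]
 [0.51817556 0.21224837 0.09039855]
 [0.54822215 0.21267429 0.09127689]]
```

View pics/w8.png

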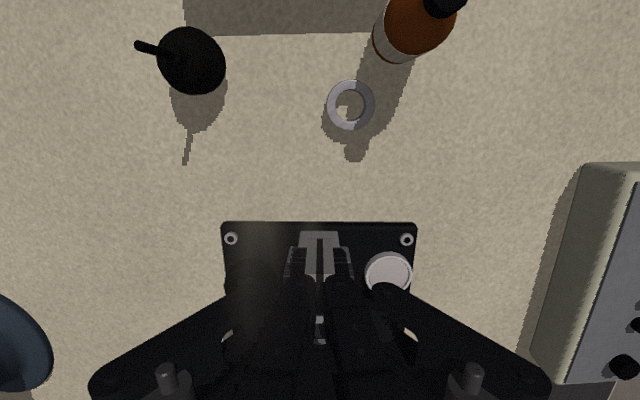

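Request:
step_arm([
  [[0,0,2.5],0,1],
  [[0,0,2.5],0,1],
  [[0,0,2.5],0,1],
  [[0,0,1.8],0,1],
  [[0,0,0.8],0,1],
  [[-1,0,0],0,1],
  [[-1,0,0],0,1],
  [[-0.5,0,0],0,1],
])

```text
clock: 10.6
tool_pos: [0.5329, 0.2266, 0.0846]
orientation: [0.715, 0.699, 0.001, 0.001]
wrist_force: [0.1, -1.0, 0.1]
finger_gap: -0.0005
```

Request:
step_arm([
  [[-0.3,0,0],0,1],
  [[-0.3,0,0],0,1],
  [[-0.3,0,0],0,1],
  [[-0.3,0,0],0,1],
  [[-0.3,0,0],0,1],
  [[-0.3,0,0],0,1],
  [[0,0,0],0,1],
])

```text
clock: 11.18
tool_pos: [0.5317, 0.2115, 0.0837]
orientation: [0.714, 0.7, 0.001, 0.0]
wrist_force: [0.1, 2.9, 2.2]
finger_gap: -0.0002
```

Request:
step_arm([
  [[-0.3,0,0],0,1],
  [[-0.3,0,0],0,1],
  [[-0.3,0,0],0,1],
  [[-0.3,0,0],0,1],
  [[0,0,0],0,1],
])

```text
clock: 11.6
tool_pos: [0.5312, 0.1983, 0.0833]
orientation: [0.715, 0.7, -0.0, 0.0]
wrist_force: [1.4, 2.2, 1.7]
finger_gap: 0.0003
```

Request:
step_arm([
  [[-0.2,0,0],0,1],
  [[-0.2,0,0],0,1],
  [[-0.1,0,0],0,1],
  [[0,0,0],0,1],
])

```text
clock: 11.93
tool_pos: [0.531, 0.1939, 0.0832]
orientation: [0.714, 0.7, -0.0, 0.0]
wrist_force: [1.4, 1.7, 1.3]
finger_gap: -0.0
```

Still only the sliding force, no stop met. I'll go on in small steps until the force rises.

Request:
step_arm([
  [[-0.1,0,0],0,1],
  [[-0.1,0,0],0,1],
  [[0,0,0],0,1],
])

```text
clock: 12.18
tool_pos: [0.531, 0.1932, 0.0832]
orientation: [0.714, 0.7, 0.0, -0.0]
wrist_force: [1.9, 5.3, 0.1]
finger_gap: 0.0002
```

Request:
step_arm([
  [[-0.1,0,0],0,1],
  [[0,0,0],0,1],
])

```text
clock: 12.35
tool_pos: [0.531, 0.1932, 0.0833]
orientation: [0.714, 0.7, 0.001, -0.001]
wrist_force: [1.7, 6.2, -0.9]
finger_gap: -0.0
```

Request:
step_arm([
  [[-0.2,0,0],0,1],
  [[-0.2,0,0],0,1],
  [[0,0,0],0,1],
  [[0,0,0],0,1],
])

```text
clock: 12.68
tool_pos: [0.5309, 0.1932, 0.0833]
orientation: [0.713, 0.701, 0.003, -0.002]
wrist_force: [2.6, 13.4, -1.8]
finger_gap: -0.0
```

```bash
python3 st.py; python3 - <<'E'
from h import *
for n in ['scene','top']: grab(n,n[0]+'9')
c=load('s9'); f=c['frame'][140:270,260:430,::-1]; cv2.imwrite('pics/s9z.png',cv2.resize(f,None,fx=4.5,fy=4.5,interpolation=cv2.INTER_CUBIC))
E
```

```text
clock 12.6833 pos [0.5309 0.1932 0.0833] r 0.1824 psi 88.4 xdir 89.0 F [ 2.6 13.4 -1.8] j7 -0.14
```

View pics/s9z.png

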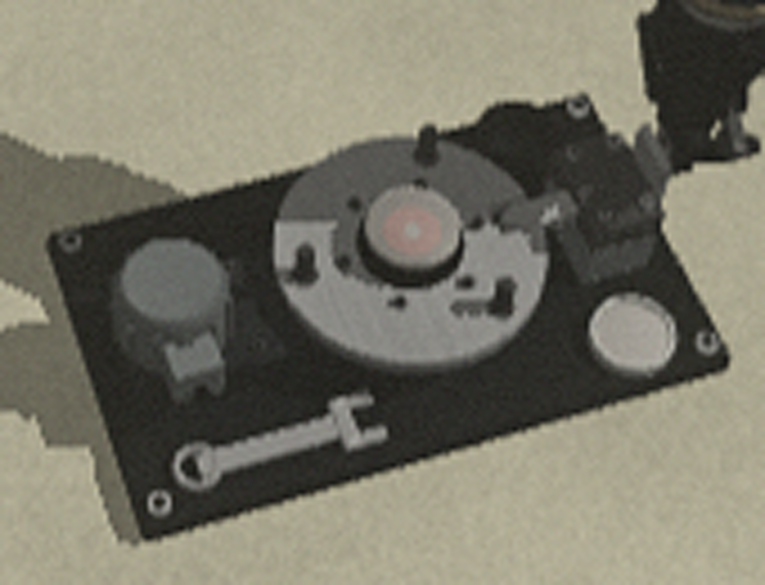

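Hard stop: 13 N and no further travel at y 0.1932. That is about 31 mm from first contact, and the scene crop shows the bar in the slot near (530,210). I'll back off, rise and check.

Request:
step_arm([
  [[0.8,0,0],0,1],
  [[1.5,0,0],0,1],
  [[2,0,0],0,1],
  [[0,0,-2.5],0,1],
  [[0,0,-3],0,1],
  [[0,0,-3],0,1],
  [[0,0,-3],0,1],
  [[0,0,0],0,1],
])

```text
clock: 13.45
tool_pos: [0.5349, 0.2307, 0.2037]
orientation: [0.715, 0.7, 0.004, 0.002]
wrist_force: [1.5, -0.3, 0.4]
finger_gap: -0.0002
```

Request:
step_arm([
  [[-2,3,-1],0,1],
  [[-2,3,-1],0,1],
  [[-2,3,-1],0,1],
  [[-2,3,0],0,1],
  [[-2,3,0],0,1],
  [[-2,3,0],0,1],
  [[0,0,0],0,1],
  [[0,0,0],0,1],
])

```text
clock: 14.12
tool_pos: [0.7096, 0.1034, 0.2265]
orientation: [0.716, 0.698, -0.002, 0.0]
wrist_force: [0.7, 0.9, 0.3]
finger_gap: 0.0
```

```bash
python3 st.py; python3 - <<'E'
from h import *
for n in ['scene','top','wrist']: grab(n,n[0]+'10')
a=load('t10')['frame'][165:270,205:370,::-1]; cv2.imwrite('pics/t10z.png',cv2.resize(a,None,fx=4.8,fy=4.8,interpolation=cv2.INTER_CUBIC))
a=load('s10')['frame'][140:270,260:430,::-1]; cv2.imwrite('pics/s10z.png',cv2.resize(a,None,fx=4.5,fy=4.5,interpolation=cv2.INTER_CUBIC))
for n in ['s10','t10','w10']:
    P=cloud(load(n)); z=P[...,2]
    m=(z>.095)&(z<.115)&(P[...,1]>.15)&(P[...,1]<.24)&(abs(P[...,0]-.53)<.03); q=P[m]
    if len(q): print(n,'plate',len(q),np.percentile(q,[5,50,95],axis=0).round(4))
E
python3 m.py s10|grep -v runs; python3 m.py t10 |grep -v runs
```

```text
clock 14.1167 pos [0.7096 0.1034 0.2265] r 0.206 psi 26.7 xdir 88.6 F [0.7 0.9 0.3] j7 0.01
s10 plate 57 [[0.5111 0.1719 0.096 ]
 [0.5303 0.1745 0.1072]
 [0.5477 0.1801 0.1106]]
t10 plate 54 [[0.5096 0.1749 0.0998]
 [0.5269 0.1779 0.1084]
 [0.5445 0.1825 0.1125]]
w10 plate 488 [[0.5137 0.1756 0.1007]
 [0.5342 0.1796 0.1092]
 [0.5504 0.1834 0.1106]]
centre [0.52554323 0.00785628] r 0.08926075597156936 149 180 z 0.07148819662450101
peg 16 [354.6 168.8] [0.4614 0.0452 0.1006] r 0.0742 ang 149.8
peg 17 [327.5 195.6] [ 0.5247 -0.066   0.1024] r 0.0739 ang -90.7
peg 18 [371.9 202.7] [0.5885 0.0441 0.0997] r 0.0726 ang 29.9
centre [0.52370366 0.01065499] r 0.08811797875118788 160 173 z 0.07187386477337754
```

View pics/t10.png

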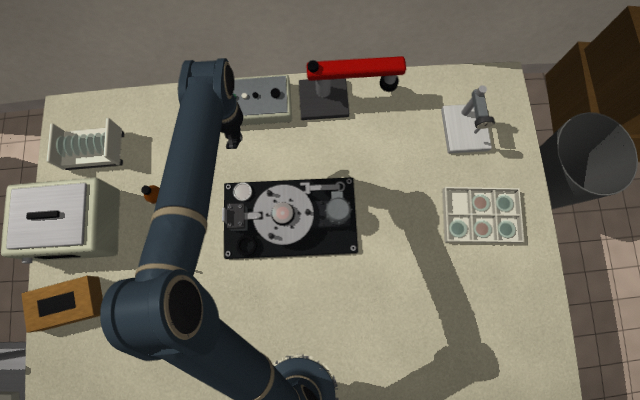

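View pics/s10z.png

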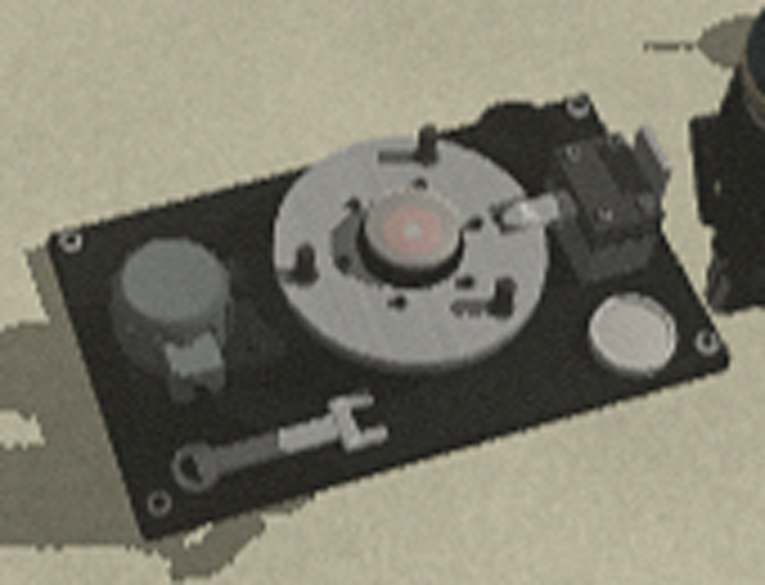

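View pics/w10.png

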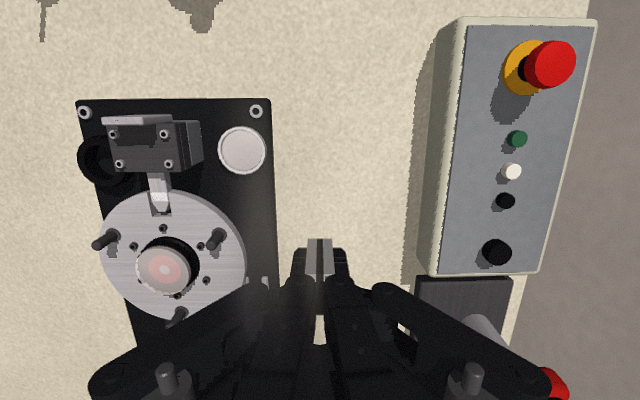

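```bash
python3 -c "
from station import *
print(close_job())"
```

```text
the job is handed in; nothing more can be done
None
```

The spindle is locked: the slot faces the bar and the bar is pushed fully home. I handed the job in at about 14 s of the 54 s allowed.

- **Disc:** with the fingers shut, I pushed peg 2 clockwise about 125°. The slot then measured 89.3 to 89.8° against the bar line at about 88.7°. That is about 1 to 2 mm at the rim, inside the 6 mm tolerance.
- **Bar:** I pushed the plate until it stopped. The force rose from about 3 N to 13 N with no further travel, then I backed off and raised the arm clear.
- **Last pictures:** the plate sits against the guide block. Its outer face is about 173 mm from the spindle axis, which is what a bar fully home should give. The nose is in the slot, and peg angles read from the scene camera put the slot at about 89.5°.
- **Loose things:** the lens was not approached. The collar, lens cell, spanner and lens tray look unmoved. The arm hid the ring gauge and blower and part of the cleaner in the last top view, but it never went near them at their height.

The cameras disagreed by 2 to 3 mm on the disc centre, so I used the close wrist view. In the last top view the script found no pegs, so that view gave no cross-check of the slot angle.

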